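# Line up the reagent jars by height

### The job

Line up the four blue-capped jars in order of height on the four marks of the grey strip: the tallest on the red end mark, then each next shorter one on the next mark along, ending with the smallest on the white end mark. Stand each jar upright and centred on its mark, never let a jar tip over, and leave the glass beaker where it stands.

Things in the scene. Friction and masses are not known exactly. Their poses are not given: they have to be found in the camera images.
- jar_130: the tallest and widest jar: white, round, straight-sided, with a blue screw cap and a plain cream label band, 130 mm tall with its cap and 52 mm across over its whole height (cap included); rigid, under 450 g, stands on the bench. Origin: centre of its underside, z up.
- jar_105: the second tallest jar: white, round, straight-sided, with a blue screw cap and a plain cream label band, 105 mm tall with its cap and 44 mm across over its whole height (cap included); rigid, under 450 g, stands on the bench. Origin: centre of its underside, z up.
- jar_80: the third tallest jar: white, round, straight-sided, with a blue screw cap and a plain cream label band, 80 mm tall with its cap and 36 mm across over its whole height (cap included); rigid, under 450 g, stands on the bench. Origin: centre of its underside, z up.
- jar_55: the smallest jar: white, round, straight-sided, with a blue screw cap and a plain cream label band, 55 mm tall with its cap and 30 mm across over its whole height (cap included); rigid, under 450 g, stands on the bench. Origin: centre of its underside, z up.
- mark_red: one end mark of the row (either end): the place of the tallest jar. A fixed red disc 60 mm across, 2 mm thick, on a flat grey strip (90 mm by 360 mm, 8 mm thick); the four marks stand 90 mm apart, centre to centre, along the strip's middle line. Origin: centre of the disc's underside; the top that a jar stands on is 2 mm higher, 10 mm above the bench.
- mark_black: a middle mark of the row, either next to the red or next to the white one; its colour has no meaning. A fixed black disc 60 mm across, 2 mm thick, on a flat grey strip (90 mm by 360 mm, 8 mm thick); the four marks stand 90 mm apart, centre to centre, along the strip's middle line. Origin: centre of the disc's underside; the top that a jar stands on is 2 mm higher, 10 mm above the bench.
- mark_green: a middle mark of the row, either next to the red or next to the white one; its colour has no meaning. A fixed green disc 60 mm across, 2 mm thick, on a flat grey strip (90 mm by 360 mm, 8 mm thick); the four marks stand 90 mm apart, centre to centre, along the strip's middle line. Origin: centre of the disc's underside; the top that a jar stands on is 2 mm higher, 10 mm above the bench.
- mark_white: the other end mark of the row: the place of the smallest jar. A fixed white disc 60 mm across, 2 mm thick, on a flat grey strip (90 mm by 360 mm, 8 mm thick); the four marks stand 90 mm apart, centre to centre, along the strip's middle line. Origin: centre of the disc's underside; the top that a jar stands on is 2 mm higher, 10 mm above the bench.
- beaker: an empty glass beaker, 52 mm across, 65 mm tall, light (60 g), standing among the jars; to be left where it is. Origin: centre of its underside, z up.

How it is judged (in metres and radians):
At the end, for the whole second after the job is handed in: Jars of 130, 105, 80 and 55 mm stand in that order from the red mark to the white one, each within 12 mm of its mark's centre, upright within 0.1 rad, on the mark, released and at rest; the beaker stands upright within 20 mm of where it was (horizontal distance between jar_130 and mark_red below 0.012 m and horizontal distance between jar_55 and mark_white below 0.012 m and (horizontal distance between jar_105 and mark_black below 0.012 m or horizontal distance between jar_105 and mark_green below 0.012 m) and horizontal distance between jar_105 and mark_red below 0.115 m and (horizontal distance between jar_80 and mark_black below 0.012 m or horizontal distance between jar_80 and mark_green below 0.012 m) and horizontal distance between jar_80 and mark_white below 0.115 m and height (world z) of jar_130 between 0.005 and 0.016 m and angle between each of jar_130, jar_105, jar_80, jar_55's own z axis and vertical below 0.1 rad and linear speed of each of jar_130, jar_105, jar_80, jar_55 below 0.02 m/s and height (world z) of jar_105 between 0.005 and 0.016 m and height (world z) of jar_80 between 0.005 and 0.016 m and height (world z) of jar_55 between 0.005 and 0.016 m and distance of beaker from where it was at the start of the episode below 0.02 m and angle between beaker's own z axis and vertical below 0.15 rad); the robot touches nothing.
It fails at once if a jar is tipped over (more than 0.7 rad) (angle between any of jar_130, jar_105, jar_80, jar_55's own z axis and vertical above 0.7 rad).
It fails at once if the beaker is shifted by more than 20 mm (distance of beaker from where it was at the start of the episode above 0.02 m).
It also fails if it takes over 102 s, if anything falls off the work surface, if the arm or the gripper's body presses on something with over 40 N, if the wrist force passes 120 N, or if a joint passes its speed limit or range.

### The arm

A 7-joint arm with a two-finger parallel gripper is mounted at the origin on the work surface. World frame = base frame: x ahead of the robot, y to its left, z up, the work surface at z = 0. Lengths are in m, angles in degrees, forces in N, time in s.
With the tool pointing down it reaches from about 0.425 to 0.875 m from the base axis. Payload 4.7 kg.
Tool frame: the origin (TCP) lies on the centre line of the jaws, within the pads' length; the fingertips stand 8 mm ahead of it and the grasp point (between the pads) lies 11 mm behind it; z points along the fingers, y is the direction in which the jaws open and shut (so a half turn about z gives the same grasp; the last joint's range is limited). The gripper opens to 87 mm and grips with 3 to 60 N. Pads are 19 mm wide; open, the fingers measure 117 mm over their backs; the gripper's body (75 mm by 190 mm) begins 51 mm behind the grasp point.
Start: joints at [-71.786, 18.392, -4.016, 83.108, 1.295, 78.541, -3.26], TCP at [0.194, 0.62, 0.231] pointing down, gripper open.
Joint ranges: [-163.93, 163.93], [-17.29, 119.83], [-79.2, 71.16], [3.27, 140.29], [-89.18, 269.18], [5.43, 117.66], [-154.24, 154.24]. Speed limits (degrees/s): [147.25, 147.25, 180, 180, 180, 180, 180].

### API

Orientations are given as [roll, pitch, yaw] about the fixed x, y, z axes, in that order (R = Rz(yaw) Ry(pitch) Rx(roll)).
In Python, from cell import status, vision, workorder gives the robot as it stands.
- The arm moves only by the tool step_arm, never from a script. Its argument "series" is a list of rows, each an object of numbers: "ax", "ay", "az": the turn, a rotation vector about the world's x, y, z in degrees; "x", "y", "z": the shift along the world's x, y, z in m; "claw": the opening in per cent of the stroke, from 0 (shut) to 100 (fully open). In form: [{"ax": .., "ay": .., "az": .., "x": .., "y": .., "z": .., "claw": ..}, ...]. A call has 1 to 12 rows; each row is the pose to reach, as a shift and turn from the pose commanded when the call began; what a row does not reach only later rows make up. A row lasts 1/10 s, in which the tool goes at most 50 mm and 8.59 degrees, less where a joint would pass 70% of its speed; a pose out of reach is approached as far as the arm can. A call with a gripper value outside its range is refused whole. The fingers move at their own pace and stop on an object; "squeeze" is the grip in N (left out, the last holds). Time passes only in rows, so rows that repeat a pose let the fingers close. It gives the time, the measured TCP pose, the force and the opening at its end, in the units of the state.
- status.get_obs(): the state, without advancing time (a new reading comes with each control period).
- vision.read_camera(name): name is "scene" or "top"; returns the picture (384x512x3 uint8, red, green, blue); there is no depth.
- vision.camera_params(name): a dict with "fovy" (degrees; the focal length in pixels is half the picture's height over the tangent of half this angle, whatever the lens; pixels are square), "cx", "cy" (the principal point, pixels), "eye" and "orientation" of the camera in the world. Camera axes: x right, y down, z forward; pixel columns grow to the right and rows downward; lengths in m; the calibration is good to about 2 mm. A picture is of the moment at which its call begins. camera_params takes no time and is no camera call.
- workorder.sign_off(): hands the job in, once; it reports no verdict.
The state is a dict: "time_s": time; "qpos": joint angles; "joint_velocities": joint speeds; "effort": joint torques, N m; "tool_pos": TCP position; "tool_rot": TCP orientation; "force": force on the tool from outside, world axes, zero at the start; "wrist_torque": the same for the moment, N m; "grip_width": finger opening in m.
Only numpy, scipy, OpenCV 4.12 (cv2) and the standard library are available. Lean on these libraries where they do the work, as an engineer would, in place of code of your own. Each camera call takes 0.05 s, during which the arm holds its last target.

## Working session

There is one attempt and no reset: what is moved stays moved. The work goes in short steps, Python scripts to look and compute and a tool call to move; the robot and the scene stay as the last step left them, time stands still between calls to the robot, and variables do not carry over. Pictures are saved under pics/ and viewed, and the job is handed in when it is done.

Besides the shell and the picture viewer there is one more tool, called as name([rows], argument=value, ...), one row to a line, values as JSON. step_arm: Moves the arm, as the interface text tells. Its arguments: {"type":"object","properties":{"series":{"type":"array"},"squeeze":{"type":"number"}},"required":["series"]}

```bash
mkdir -p pics; ls
python3 - <<'E'
from cell import status,vision,workorder
import cv2
for n in("scene","top"):
    print(vision.camera_params(n)); cv2.imwrite(f"pics/{n}0.png",cv2.cvtColor(vision.read_camera(n),cv2.COLOR_RGB2BGR))
print(status.get_obs())
E
```

```text
pics
{'fovy': 42.1803152730615, 'cx': 253.98182688207987, 'cy': 192.46636412164838, 'eye': array([0.89922555, 0.47275999, 0.98149714]), 'orientation': array([-148.7368534 ,    0.6838809 ,  140.25199514])}
{'fovy': 53.026837609723756, 'cx': 253.09100024305832, 'cy': 195.02121130630152, 'eye': array([ 0.4020515 , -0.00577541,  0.88171261]), 'orientation': array([-169.7192419 ,    1.61929645,  -90.06362564])}
{'time_s': 0.1, 'qpos': array([-71.78689455,  18.43492249,  -4.01651838,  83.16823342,
         1.29449325,  78.54032229,  -3.26155471]), 'joint_velocities': array([-0.01313531, -0.06449264, -0.0226295 , -0.19988156,  0.03107874,
       -0.09546585,  0.06970645]), 'effort': array([-2.51160330e-06, -4.92571807e+01, -4.05522231e-01, -3.13398600e+01,
       -6.40432583e-02,  3.95042938e-02,  8.61515309e-05]), 'tool_pos': array([0.1943224 , 0.61976863, 0.22956694]), 'tool_rot': array([-1.79901730e+02,  4.64130011e-03,  1.62595781e+02]), 'force': array([ 0.27496326,  0.10415124, -0.75848909]), 'wrist_torque': array([-0.01695516, -0.02897912, -0.01497398]), 'grip_width': 0.08698507765265291}
```

View pics/top0.png

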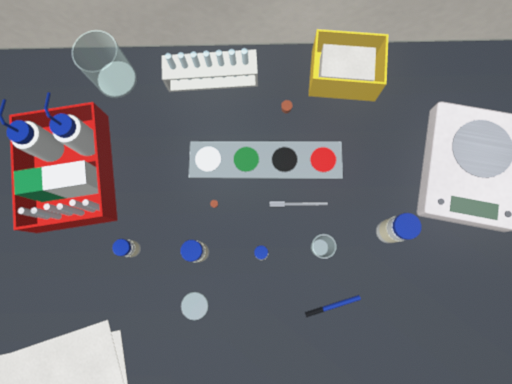

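View pics/scene0.png

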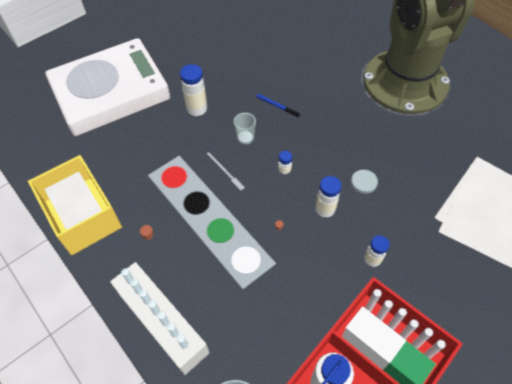

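Top view: the strip runs row ~160, with white at (208,159), green (246,159), black (284,159) and red (323,159). The blue-capped jars are near (126,248), (194,251), (261,253) and (400,228), and the beaker is at (323,246). Next I'll enlarge and measure.

```bash
cat > h.py <<'E'
import numpy as np,cv2
from scipy.spatial.transform import Rotation as R
from cell import status,vision,workorder
def ray(n,u,v):
    p=vision.camera_params(n);f=192/np.tan(np.radians(p['fovy']/2))
    d=np.array([(u-p['cx'])/f,(v-p['cy'])/f,1.]);return p['eye'],R.from_euler('xyz',p['orientation'],degrees=True).apply(d)
def at(n,u,v,z):
    e,d=ray(n,u,v);return (e+d*(z-e[2])/d[2])[:2]
def proj(n,P):
    p=vision.camera_params(n);f=192/np.tan(np.radians(p['fovy']/2))
    c=R.from_euler('xyz',p['orientation'],degrees=True).inv().apply(np.atleast_2d(P)-p['eye'])
    return c[:,:2]/c[:,2:]*f+[p['cx'],p['cy']]
E
python3 - <<'E'
import cv2
from h import *
print({n:(at(n,*uv,.01)) for n,uv in [("top",(323,159)),("scene",(174,177))]}, at("top",208,159,.01),at("scene",246,260,.01))
t=cv2.imread("pics/top0.png");s=cv2.imread("pics/scene0.png")
cv2.imwrite("pics/t_a.png",cv2.resize(t[130:270,180:350],None,fx=4.5,fy=4.2,interpolation=2) if 0 else cv2.resize(t[130:270,180:350],None,fx=4,fy=4,interpolation=2))
c=[t[225:275,105:155],t[228:278,170:220],t[228:278,236:286],t[205:255,373:423]]
d=[s[228:278,350:400],s[172:222,303:353],s[138:188,260:310],s[65:115,170:220]]
cv2.imwrite("pics/t_b.png",cv2.resize(cv2.vconcat([cv2.hconcat(c),cv2.hconcat(d)]),None,fx=4,fy=4,interpolation=2))
for n,im in(("top",t),("scene",s)):
    h=cv2.cvtColor(im,cv2.COLOR_BGR2HSV);m=cv2.inRange(h,(110,150,70),(128,255,255))
    k,l,st,ce=cv2.connectedComponentsWithStats(m)
    for i in range(1,k):
        if st[i,4]>30:print(n,st[i],ce[i].round(1))
E
```

```text
{'top': array([ 0.64454819, -0.14437224]), 'scene': array([ 0.64656354, -0.1409548 ])} [0.64697331 0.12463199] [0.65042704 0.12911634]
top [ 44  93  31  44 484] [ 60.1 122.4]
top [  0 100  33  43 521] [ 17.1 129.1]
top [394 213  27  26 554] [406.9 225.7]
top [113 239  17  17 228] [120.9 247. ]
top [181 240  21  21 353] [190.9 250.1]
top [255 246  13  13 133] [260.7 251.8]
top [323 296  38  15 171] [340.8 303. ]
scene [180  64  22  20 339] [190.8  73.4]
scene [257  94  29  16 118] [271.4 101.8]
scene [279 151  13  13 129] [285.1 156.7]
scene [320 176  21  20 328] [330.1 185.4]
scene [371 236  18  17 250] [379.6 243.9]
scene [322 355  28  29 641] [335.2 369.5]
```

View pics/t_b.png

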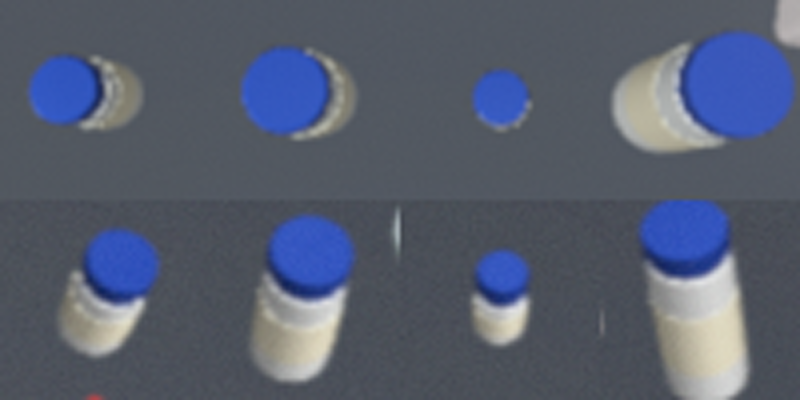

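View pics/t_a.png

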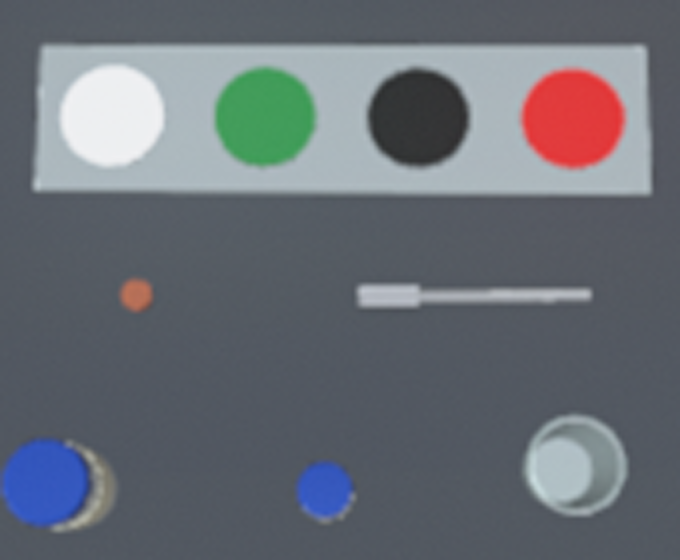

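```bash
cat > m.py <<'E'
import sys
from h import *
def blobs(m,amin,amax=2000):
    k,l,st,ce=cv2.connectedComponentsWithStats(m);return [(ce[i],st[i,4]) for i in range(1,k) if amin<st[i,4]<amax]
def run(ims):
  for n,im in ims.items():
    h=cv2.cvtColor(im,cv2.COLOR_BGR2HSV)
    for nm,lo,hi in(("red",(0,170,120),(6,255,255)),("green",(50,100,80),(75,255,255)),("white",(0,0,215),(180,30,255)),("black",(0,0,0),(180,255,62))):
        for c,a in blobs(cv2.inRange(h,lo,hi),300,900):
            P=at(n,*c,.01)
            if .55<P[0]<.75 and abs(P[1])<.25: print(n,nm,c.round(1),a,P.round(4))
    m=cv2.inRange(h,(105,140,150),(130,255,255))
    for c,a in blobs(m,80,700):
        print(n,"cap",c.round(1),a,{H:at(n,*c,H/1000).round(4) .tolist() for H in(130,105,80,55)})
E
python3 - <<'E'
from m import *
run({n:cv2.imread(f"pics/{n}0.png") for n in("top","scene")})
E
```

```text
top red [322.7 159. ] 427 [ 0.6446 -0.1437]
top green [245.7 158.7] 462 [0.6468 0.0359]
top white [207.5 158.4] 518 [0.6483 0.1258]
top black [284.1 159. ] 421 [ 0.6455 -0.054 ]
top cap [ 60.7 124.2] 321 {130: [0.6912, 0.4165], 105: [0.7008, 0.4306], 80: [0.7104, 0.4446], 55: [0.72, 0.4586]}
top cap [ 17.8 130.9] 322 {130: [0.6775, 0.5061], 105: [0.6866, 0.5232], 80: [0.6958, 0.5402], 55: [0.705, 0.5572]}
top cap [407.5 225.8] 539 {130: [0.4761, -0.2835], 105: [0.4786, -0.2927], 80: [0.481, -0.302], 55: [0.4835, -0.3112]}
top cap [120.2 247.1] 214 {130: [0.4365, 0.2756], 105: [0.4376, 0.2849], 80: [0.4387, 0.2943], 55: [0.4399, 0.3036]}
top cap [190.7 250.1] 347 {130: [0.4303, 0.1368], 105: [0.4312, 0.1415], 80: [0.4322, 0.1463], 55: [0.4331, 0.151]}
top cap [260.6 251.8] 136 {130: [0.4268, 0.001], 105: [0.4276, 0.0012], 80: [0.4284, 0.0014], 55: [0.4292, 0.0016]}
top cap [341.5 303. ] 133 {130: [0.3313, -0.1505], 105: [0.329, -0.1554], 80: [0.3266, -0.1602], 55: [0.3242, -0.165]}
scene red [173.6 176.6] 353 [ 0.6467 -0.1423]
scene green [220.  230.1] 485 [0.6492 0.0378]
scene white [245.6 259.5] 656 [0.6503 0.1276]
scene black [196.1 202.6] 402 [ 0.648  -0.0519]
scene cap [190.8  71.9] 268 {130: [0.478, -0.282], 105: [0.4656, -0.3042], 80: [0.4532, -0.3263], 55: [0.4409, -0.3485]}
scene cap [285.4 155.6] 100 {130: [0.4684, 0.0418], 105: [0.4558, 0.0291], 80: [0.4432, 0.0165], 55: [0.4305, 0.0038]}
scene cap [330.6 184.5] 283 {130: [0.4464, 0.1539], 105: [0.4331, 0.1445], 80: [0.4198, 0.1352], 55: [0.4065, 0.1258]}
scene cap [380.2 243. ] 212 {130: [0.4663, 0.3071], 105: [0.4536, 0.3022], 80: [0.4409, 0.2973], 55: [0.4282, 0.2925]}
scene cap [335.7 369.2] 602 {130: [0.691, 0.4166], 105: [0.6849, 0.415], 80: [0.6788, 0.4133], 55: [0.6727, 0.4117]}
```

Two cameras agree to about 2–3 mm, so I use the mean:

| Item | x | y |
|---|---|---|
| red | .6457 | -.143 |
| black | .6468 | -.053 |
| green | .648 | .037 |
| white | .6493 | .127 |
| jar_130 | .477 | -.283 |
| jar_105 | .432 | .143 |
| jar_80 | .440 | .296 |
| jar_55 | .430 | .003 |

I'll start with jar_80, with the jaws turned diagonally to stay clear of the red tray.

step_arm([
  {"x": 0.04, "y": -0.03, "z": 0, "az": -8, "claw": 75},
  {"x": 0.07, "y": -0.07, "z": 0, "az": -16, "claw": 75},
  {"x": 0.1, "y": -0.11, "z": 0, "az": -24, "claw": 75},
  {"x": 0.125, "y": -0.15, "z": 0, "az": -32, "claw": 75},
  {"x": 0.15, "y": -0.19, "z": 0, "az": -40, "claw": 75},
  {"x": 0.175, "y": -0.23, "z": 0, "az": -48, "claw": 75},
  {"x": 0.2, "y": -0.265, "z": 0, "az": -56, "claw": 75},
  {"x": 0.225, "y": -0.3, "z": 0, "az": -64, "claw": 75},
  {"x": 0.246, "y": -0.324, "z": 0, "az": -72, "claw": 75},
  {"x": 0.246, "y": -0.324, "z": 0, "az": -80, "claw": 75},
  {"x": 0.246, "y": -0.324, "z": 0, "az": -88, "claw": 75},
  {"x": 0.246, "y": -0.324, "z": 0, "az": -96, "claw": 75},
], squeeze=30)

```text
invalid input
```

step_arm([
  {"az": -8},
  {"az": -16},
  {"az": -21.6},
  {"az": -21.6},
  {"az": -21.6},
])

```text
invalid input
```

step_arm([
  {"ax": 0.0, "ay": 0.0, "az": -8.0, "x": 0.04, "y": -0.03, "z": 0.0, "claw": 75.0},
], squeeze=30)

```text
time_s: 0.2
tool_pos: [0.2259, 0.594, 0.2293]
tool_rot: [-179.9, -0.4, 155.2]
force: [0.4, 1.7, -0.3]
grip_width: 0.0839
```

step_arm([
  {"ax": 0, "ay": 0, "az": -16, "x": 0.03, "y": -0.04, "z": 0, "claw": 75},
  {"ax": 0, "ay": 0, "az": -24, "x": 0.06, "y": -0.08, "z": 0, "claw": 75},
  {"ax": 0, "ay": 0, "az": -32, "x": 0.085, "y": -0.12, "z": 0, "claw": 75},
  {"ax": 0, "ay": 0, "az": -40, "x": 0.11, "y": -0.16, "z": 0, "claw": 75},
  {"ax": 0, "ay": 0, "az": -48, "x": 0.135, "y": -0.2, "z": 0, "claw": 75},
  {"ax": 0, "ay": 0, "az": -56, "x": 0.16, "y": -0.235, "z": 0, "claw": 75},
  {"ax": 0, "ay": 0, "az": -64, "x": 0.185, "y": -0.27, "z": 0, "claw": 75},
  {"ax": 0, "ay": 0, "az": -72, "x": 0.206, "y": -0.294, "z": 0, "claw": 75},
  {"ax": 0, "ay": 0, "az": -80, "x": 0.206, "y": -0.294, "z": 0, "claw": 75},
  {"ax": 0, "ay": 0, "az": -88, "x": 0.206, "y": -0.294, "z": 0, "claw": 75},
  {"ax": 0, "ay": 0, "az": -96, "x": 0.206, "y": -0.294, "z": 0, "claw": 75},
  {"ax": 0, "ay": 0, "az": -104, "x": 0.206, "y": -0.294, "z": 0, "claw": 75},
])

```text
time_s: 1.4
tool_pos: [0.4403, 0.296, 0.2301]
tool_rot: [-180.0, 0.1, 51.1]
force: [0.6, 0.7, 0.8]
grip_width: 0.0649
```

step_arm([
  {"ax": 0, "ay": 0, "az": -5.6, "x": 0, "y": 0, "z": 0, "claw": 70},
  {"ax": 0, "ay": 0, "az": -5.6, "x": 0, "y": 0, "z": 0, "claw": 70},
  {"ax": 0, "ay": 0, "az": -5.6, "x": 0, "y": 0, "z": 0, "claw": 70},
  {"ax": 0, "ay": 0, "az": -5.6, "x": 0, "y": 0, "z": 0, "claw": 70},
])

```text
time_s: 1.8
tool_pos: [0.4403, 0.2962, 0.2304]
tool_rot: [180.0, 0.0, 46.0]
force: [0.6, -0.1, -0.4]
grip_width: 0.0611
```

step_arm([
  {"ax": 0, "ay": 0, "az": 0, "x": 0, "y": 0, "z": -0.04, "claw": 70},
  {"ax": 0, "ay": 0, "az": 0, "x": 0, "y": 0, "z": -0.08, "claw": 70},
  {"ax": 0, "ay": 0, "az": 0, "x": 0, "y": 0, "z": -0.11, "claw": 70},
  {"ax": 0, "ay": 0, "az": 0, "x": 0, "y": 0, "z": -0.13, "claw": 70},
  {"ax": 0, "ay": 0, "az": 0, "x": 0, "y": 0, "z": -0.15, "claw": 70},
  {"ax": 0, "ay": 0, "az": 0, "x": 0, "y": 0, "z": -0.17, "claw": 70},
  {"ax": 0, "ay": 0, "az": 0, "x": 0, "y": 0, "z": -0.187, "claw": 70},
  {"ax": 0, "ay": 0, "az": 0, "x": 0, "y": 0, "z": -0.187, "claw": 70},
])

```text
time_s: 2.6
tool_pos: [0.4387, 0.295, 0.0412]
tool_rot: [-180.0, 0.3, 45.9]
force: [-0.8, -1.4, 0.1]
grip_width: 0.061
```

```bash
cat > pic.py <<'E'
import sys
from h import *
n=sys.argv[1];u,v,w,h=map(int,sys.argv[3:7])
im=cv2.cvtColor(vision.read_camera(n),cv2.COLOR_RGB2BGR);cv2.imwrite(f"pics/full_{sys.argv[2]}.png",im)
cv2.imwrite(f"pics/{sys.argv[2]}.png",cv2.resize(im[v:v+h,u:u+w],None,fx=4,fy=4,interpolation=2))
E
python3 pic.py scene a 290 150 200 150
```

```text
(no output)
```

View pics/a.png

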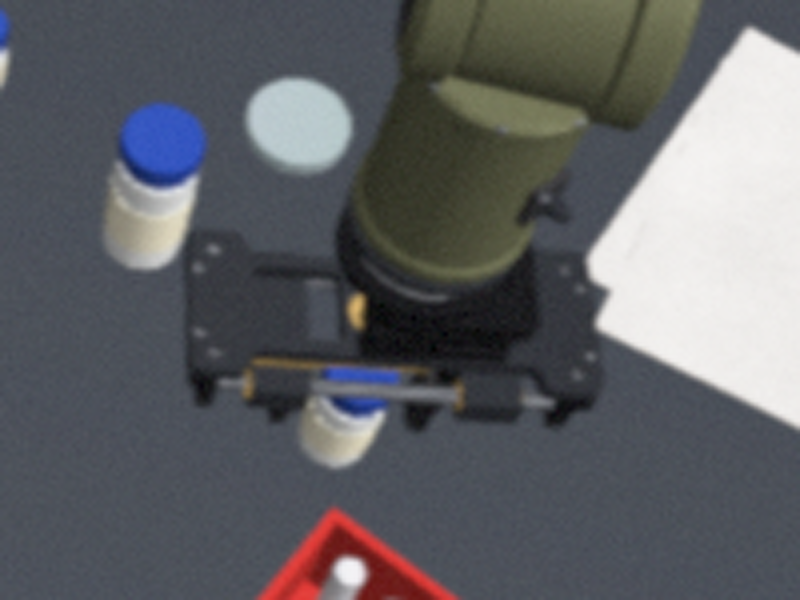

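The jar (345,420 in the crop) sits between the two fingers (280 and 420), so I close.

step_arm([
  {"ax": 0, "ay": 0, "az": 0, "x": 0, "y": 0, "z": 0, "claw": 45},
  {"ax": 0, "ay": 0, "az": 0, "x": 0, "y": 0, "z": 0, "claw": 38},
  {"ax": 0, "ay": 0, "az": 0, "x": 0, "y": 0, "z": 0, "claw": 30},
  {"ax": 0, "ay": 0, "az": 0, "x": 0, "y": 0, "z": 0, "claw": 30},
  {"ax": 0, "ay": 0, "az": 0, "x": 0, "y": 0, "z": 0, "claw": 30},
  {"ax": 0, "ay": 0, "az": 0, "x": 0, "y": 0, "z": 0, "claw": 30},
])

```text
time_s: 3.25
tool_pos: [0.4408, 0.2965, 0.0442]
tool_rot: [180.0, -0.1, 45.9]
force: [-0.1, -0.5, 3.9]
grip_width: 0.0353
```

step_arm([
  {"ax": 0, "ay": 0, "az": 0, "x": 0, "y": 0, "z": 0.02, "claw": 30},
  {"ax": 0, "ay": 0, "az": 0, "x": 0, "y": 0, "z": 0.05, "claw": 30},
  {"ax": 0, "ay": 0, "az": 4, "x": 0.015, "y": -0.02, "z": 0.08, "claw": 30},
  {"ax": 0, "ay": 0, "az": 9, "x": 0.04, "y": -0.05, "z": 0.1, "claw": 30},
  {"ax": 0, "ay": 0, "az": 14, "x": 0.064, "y": -0.08, "z": 0.1, "claw": 30},
  {"ax": 0, "ay": 0, "az": 19, "x": 0.088, "y": -0.11, "z": 0.1, "claw": 30},
  {"ax": 0, "ay": 0, "az": 24, "x": 0.112, "y": -0.14, "z": 0.1, "claw": 30},
  {"ax": 0, "ay": 0, "az": 29, "x": 0.136, "y": -0.17, "z": 0.1, "claw": 30},
  {"ax": 0, "ay": 0, "az": 34, "x": 0.16, "y": -0.2, "z": 0.1, "claw": 30},
  {"ax": 0, "ay": 0, "az": 39, "x": 0.184, "y": -0.23, "z": 0.1, "claw": 30},
  {"ax": 0, "ay": 0, "az": 44, "x": 0.2, "y": -0.25, "z": 0.1, "claw": 30},
  {"ax": 0, "ay": 0, "az": 44, "x": 0.208, "y": -0.259, "z": 0.1, "claw": 30},
])

```text
time_s: 4.45
tool_pos: [0.6492, 0.0336, 0.1429]
tool_rot: [-180.0, 0.1, 89.6]
force: [-1.3, -0.3, -1.1]
grip_width: 0.0352
```

step_arm([
  {"ax": 0, "ay": 0, "az": 0, "x": 0, "y": 0, "z": 0, "claw": 30},
  {"ax": 0, "ay": 0, "az": 0, "x": 0, "y": 0, "z": -0.03, "claw": 30},
  {"ax": 0, "ay": 0, "az": 0, "x": 0, "y": 0, "z": -0.06, "claw": 30},
  {"ax": 0, "ay": 0, "az": 0, "x": 0, "y": 0, "z": -0.075, "claw": 30},
  {"ax": 0, "ay": 0, "az": 0, "x": 0, "y": 0, "z": -0.08, "claw": 30},
  {"ax": 0, "ay": 0, "az": 0, "x": 0, "y": 0, "z": -0.08, "claw": 30},
  {"ax": 0, "ay": 0, "az": 0, "x": 0, "y": 0, "z": -0.08, "claw": 30},
])

```text
time_s: 5.15
tool_pos: [0.6494, 0.0378, 0.0651]
tool_rot: [179.9, -0.0, 89.9]
force: [0.2, 1.2, -0.1]
grip_width: 0.0353
```

```bash
python3 pic.py scene b 150 140 200 150;python3 pic.py top b2 160 80 200 150
```

```text
(no output)
```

View pics/b.png

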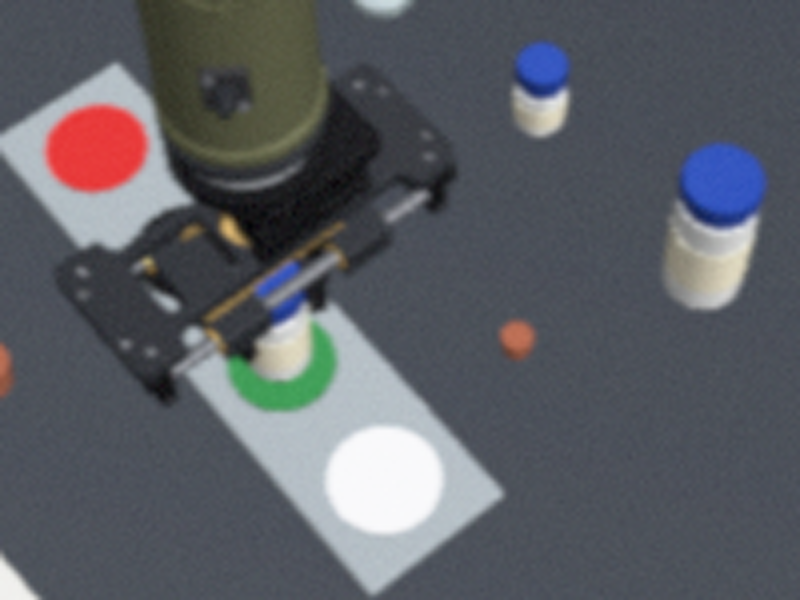

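View pics/b2.png

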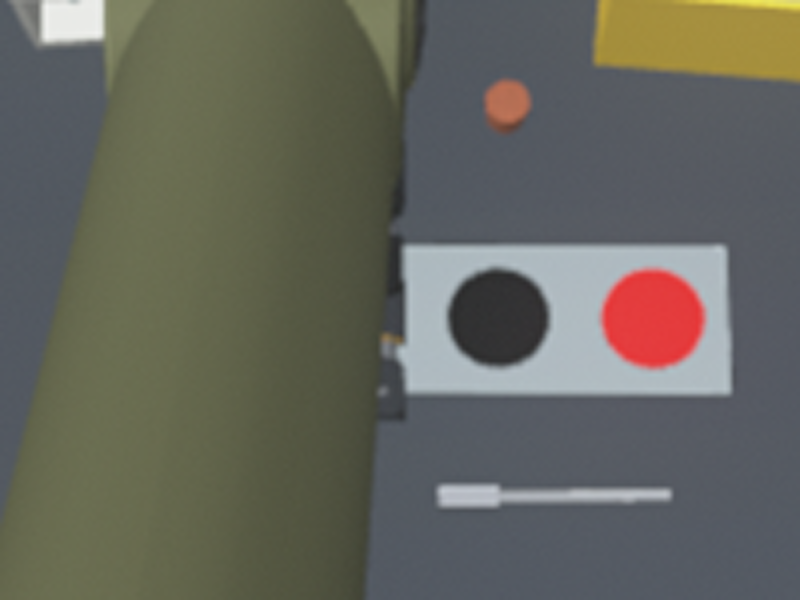

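The jar is above the green disc and looks centred. I lower it gently.

step_arm([
  {"ax": 0, "ay": 0, "az": 0, "x": -0.001, "y": -0.001, "z": -0.004, "claw": 30},
  {"ax": 0, "ay": 0, "az": 0, "x": -0.001, "y": -0.001, "z": -0.008, "claw": 30},
  {"ax": 0, "ay": 0, "az": 0, "x": -0.001, "y": -0.001, "z": -0.0095, "claw": 30},
  {"ax": 0, "ay": 0, "az": 0, "x": -0.001, "y": -0.001, "z": -0.0095, "claw": 30},
  {"ax": 0, "ay": 0, "az": 0, "x": -0.001, "y": -0.001, "z": -0.0095, "claw": 30},
])

```text
time_s: 5.75
tool_pos: [0.6473, 0.0361, 0.0543]
tool_rot: [-180.0, 0.0, 89.9]
force: [-1.5, -0.6, 2.6]
grip_width: 0.0348
```

step_arm([
  {"ax": 0, "ay": 0, "az": 0, "x": 0, "y": 0, "z": -0.0005, "claw": 43},
  {"ax": 0, "ay": 0, "az": 0, "x": 0, "y": 0, "z": 0, "claw": 55},
  {"ax": 0, "ay": 0, "az": 0, "x": 0, "y": 0, "z": 0, "claw": 70},
  {"ax": 0, "ay": 0, "az": 0, "x": 0, "y": 0, "z": 0, "claw": 70},
  {"ax": 0, "ay": 0, "az": 0, "x": 0, "y": 0, "z": 0.02, "claw": 70},
  {"ax": 0, "ay": 0, "az": 0, "x": 0, "y": 0, "z": 0.06, "claw": 70},
  {"ax": 0, "ay": 0, "az": 0, "x": 0, "y": 0, "z": 0.1, "claw": 80},
  {"ax": 0, "ay": 0, "az": 0, "x": 0, "y": 0, "z": 0.14, "claw": 80},
  {"ax": 0, "ay": 0, "az": 0, "x": 0, "y": 0, "z": 0.176, "claw": 80},
  {"ax": 0, "ay": 0, "az": 0, "x": 0, "y": 0, "z": 0.176, "claw": 80},
])

```text
time_s: 6.75
tool_pos: [0.6507, 0.0361, 0.2368]
tool_rot: [179.4, -0.1, 89.9]
force: [1.3, -0.4, 1.1]
grip_width: 0.0695
```

step_arm([
  {"ax": 0, "ay": 0, "az": 0, "x": -0.036, "y": 0.018, "z": 0, "claw": 80},
  {"ax": 0, "ay": 0, "az": 0, "x": -0.072, "y": 0.036, "z": 0, "claw": 80},
  {"ax": 0, "ay": 0, "az": 0, "x": -0.108, "y": 0.054, "z": 0, "claw": 80},
  {"ax": 0, "ay": 0, "az": 0, "x": -0.144, "y": 0.072, "z": 0, "claw": 80},
  {"ax": 0, "ay": 0, "az": 0, "x": -0.18, "y": 0.09, "z": 0, "claw": 80},
  {"ax": 0, "ay": 0, "az": 0, "x": -0.205, "y": 0.102, "z": 0, "claw": 80},
  {"ax": 0, "ay": 0, "az": 0, "x": -0.215, "y": 0.107, "z": 0, "claw": 80},
  {"ax": 0, "ay": 0, "az": 0, "x": -0.215, "y": 0.107, "z": 0, "claw": 80},
  {"ax": 0, "ay": 0, "az": 0, "x": -0.215, "y": 0.107, "z": 0, "claw": 80},
])

```text
time_s: 7.65
tool_pos: [0.4336, 0.1425, 0.2301]
tool_rot: [179.9, 0.0, 89.8]
force: [0.6, 0.7, -1.2]
grip_width: 0.0696
```

```bash
python3 - <<'E'
from m import *
run({n:cv2.cvtColor(vision.read_camera(n),cv2.COLOR_RGB2BGR) for n in("top","scene")})
E
python3 pic.py scene c 150 140 200 150
```

```text
top red [322.8 159.1] 426 [ 0.6444 -0.1438]
top white [207.5 158.4] 521 [0.6484 0.1258]
top black [284.1 159. ] 419 [ 0.6455 -0.0539]
top cap [ 60.7 124.1] 320 {130: [0.6912, 0.4165], 105: [0.7008, 0.4305], 80: [0.7105, 0.4446], 55: [0.7201, 0.4586]}
top cap [ 17.8 130.9] 323 {130: [0.6774, 0.5061], 105: [0.6866, 0.5231], 80: [0.6958, 0.5401], 55: [0.7049, 0.5572]}
top cap [244.6 149.8] 182 {130: [0.6319, 0.0324], 105: [0.6396, 0.0336], 80: [0.6472, 0.0349], 55: [0.6549, 0.0362]}
top cap [407.5 225.7] 540 {130: [0.4762, -0.2835], 105: [0.4787, -0.2928], 80: [0.4812, -0.302], 55: [0.4836, -0.3113]}
top cap [193.5 250.1] 239 {130: [0.4304, 0.1314], 105: [0.4314, 0.1359], 80: [0.4323, 0.1405], 55: [0.4333, 0.145]}
top cap [260.6 251.8] 136 {130: [0.4268, 0.001], 105: [0.4276, 0.0012], 80: [0.4284, 0.0014], 55: [0.4292, 0.0016]}
top cap [341.5 303. ] 134 {130: [0.3313, -0.1505], 105: [0.3289, -0.1553], 80: [0.3266, -0.1602], 55: [0.3242, -0.165]}
scene red [173.7 176.7] 350 [ 0.6465 -0.1421]
scene white [245.6 259.4] 658 [0.6503 0.1276]
scene black [196.1 202.6] 403 [ 0.6479 -0.052 ]
scene cap [190.8  71.9] 267 {130: [0.478, -0.2821], 105: [0.4656, -0.3043], 80: [0.4532, -0.3264], 55: [0.4408, -0.3486]}
scene cap [285.4 155.6] 100 {130: [0.4684, 0.0418], 105: [0.4558, 0.0291], 80: [0.4432, 0.0165], 55: [0.4305, 0.0038]}
scene cap [330.6 184.5] 282 {130: [0.4463, 0.1538], 105: [0.433, 0.1445], 80: [0.4197, 0.1351], 55: [0.4064, 0.1257]}
scene cap [217.6 212. ] 186 {130: [0.6595, 0.0572], 105: [0.6525, 0.0449], 80: [0.6454, 0.0327], 55: [0.6384, 0.0205]}
scene cap [335.7 369.2] 603 {130: [0.691, 0.4166], 105: [0.6849, 0.4149], 80: [0.6788, 0.4133], 55: [0.6727, 0.4116]}
```

View pics/c.png

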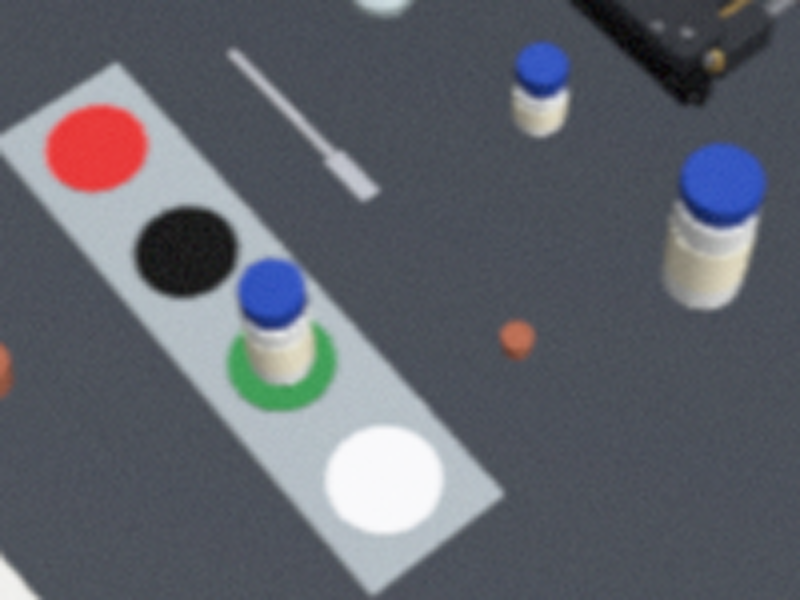

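jar_80 is on green, upright, within about 3 mm in both views. Next is jar_105.

step_arm([
  {"ax": 0, "ay": 0, "az": 0, "x": 0, "y": 0, "z": -0.04, "claw": 80},
  {"ax": 0, "ay": 0, "az": 0, "x": 0, "y": 0, "z": -0.08, "claw": 80},
  {"ax": 0, "ay": 0, "az": 0, "x": 0, "y": 0, "z": -0.105, "claw": 80},
  {"ax": 0, "ay": 0, "az": 0, "x": 0, "y": 0, "z": -0.13, "claw": 80},
  {"ax": 0, "ay": 0, "az": 0, "x": 0, "y": 0, "z": -0.15, "claw": 80},
  {"ax": 0, "ay": 0, "az": 0, "x": 0, "y": 0, "z": -0.166, "claw": 80},
  {"ax": 0, "ay": 0, "az": 0, "x": 0, "y": 0, "z": -0.166, "claw": 70},
  {"ax": 0, "ay": 0, "az": 0, "x": 0, "y": 0, "z": -0.166, "claw": 60},
  {"ax": 0, "ay": 0, "az": 0, "x": 0, "y": 0, "z": -0.166, "claw": 53},
  {"ax": 0, "ay": 0, "az": 0, "x": 0, "y": 0, "z": -0.166, "claw": 40},
  {"ax": 0, "ay": 0, "az": 0, "x": 0, "y": 0, "z": -0.166, "claw": 40},
  {"ax": 0, "ay": 0, "az": 0, "x": 0, "y": 0, "z": -0.166, "claw": 40},
])

```text
time_s: 9.0
tool_pos: [0.4332, 0.1435, 0.0649]
tool_rot: [179.9, -0.0, 89.9]
force: [-0.1, -0.3, 3.7]
grip_width: 0.0438
```

step_arm([
  {"ax": 0, "ay": 0, "az": 0, "x": 0, "y": 0, "z": 0, "claw": 40},
])

```text
time_s: 9.1
tool_pos: [0.4331, 0.1435, 0.0649]
tool_rot: [179.9, -0.0, 89.9]
force: [-0.6, -0.1, 4.8]
grip_width: 0.0437
```

step_arm([
  {"ax": 0, "ay": 0, "az": 0, "x": 0, "y": 0, "z": 0.02, "claw": 40},
  {"ax": 0, "ay": 0, "az": 0, "x": 0, "y": 0, "z": 0.05, "claw": 40},
  {"ax": 0, "ay": 0, "az": 0, "x": 0.01, "y": -0.008, "z": 0.085, "claw": 40},
  {"ax": 0, "ay": 0, "az": 0, "x": 0.033, "y": -0.03, "z": 0.11, "claw": 40},
  {"ax": 0, "ay": 0, "az": 0, "x": 0.06, "y": -0.055, "z": 0.12, "claw": 40},
  {"ax": 0, "ay": 0, "az": 0, "x": 0.088, "y": -0.08, "z": 0.12, "claw": 40},
  {"ax": 0, "ay": 0, "az": 0, "x": 0.116, "y": -0.105, "z": 0.12, "claw": 40},
  {"ax": 0, "ay": 0, "az": 0, "x": 0.144, "y": -0.13, "z": 0.12, "claw": 40},
  {"ax": 0, "ay": 0, "az": 0, "x": 0.17, "y": -0.155, "z": 0.12, "claw": 40},
  {"ax": 0, "ay": 0, "az": 0, "x": 0.195, "y": -0.178, "z": 0.12, "claw": 40},
  {"ax": 0, "ay": 0, "az": 0, "x": 0.21, "y": -0.191, "z": 0.12, "claw": 40},
  {"ax": 0, "ay": 0, "az": 0, "x": 0.215, "y": -0.196, "z": 0.12, "claw": 40},
])

```text
time_s: 10.3
tool_pos: [0.6479, -0.0551, 0.1828]
tool_rot: [-179.9, 0.1, 89.7]
force: [0.1, 0.3, -2.2]
grip_width: 0.0435
```

step_arm([
  {"ax": 0, "ay": 0, "az": 0, "x": 0, "y": 0, "z": 0, "claw": 40},
  {"ax": 0, "ay": 0, "az": 0, "x": 0, "y": 0, "z": 0, "claw": 40},
  {"ax": 0, "ay": 0, "az": 0, "x": 0, "y": 0, "z": -0.03, "claw": 40},
  {"ax": 0, "ay": 0, "az": 0, "x": 0, "y": 0, "z": -0.06, "claw": 40},
  {"ax": 0, "ay": 0, "az": 0, "x": 0, "y": 0, "z": -0.085, "claw": 40},
  {"ax": 0, "ay": 0, "az": 0, "x": 0, "y": 0, "z": -0.1, "claw": 40},
  {"ax": 0, "ay": 0, "az": 0, "x": 0, "y": 0, "z": -0.1, "claw": 40},
  {"ax": 0, "ay": 0, "az": 0, "x": 0, "y": 0, "z": -0.1, "claw": 40},
])

```text
time_s: 11.1
tool_pos: [0.6478, -0.0522, 0.085]
tool_rot: [179.9, -0.0, 89.9]
force: [0.7, 0.5, -1.5]
grip_width: 0.0435
```

```bash
python3 pic.py scene d 130 120 200 150
```

```text
(no output)
```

View pics/d.png

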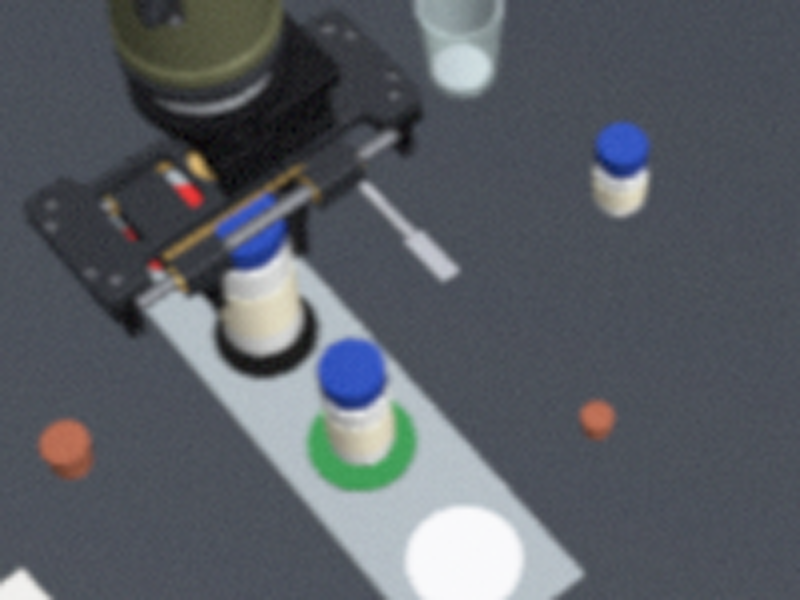

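jar_105 hovers centred over the black disc (262,335 in the crop). I lower and release.

step_arm([
  {"ax": 0, "ay": 0, "az": 0, "x": 0, "y": 0, "z": -0.004, "claw": 40},
  {"ax": 0, "ay": 0, "az": 0, "x": 0, "y": 0, "z": -0.008, "claw": 40},
  {"ax": 0, "ay": 0, "az": 0, "x": 0, "y": 0, "z": -0.01, "claw": 40},
  {"ax": 0, "ay": 0, "az": 0, "x": 0, "y": 0, "z": -0.01, "claw": 40},
  {"ax": 0, "ay": 0, "az": 0, "x": 0, "y": 0, "z": -0.01, "claw": 40},
])

```text
time_s: 11.65
tool_pos: [0.6477, -0.0528, 0.075]
tool_rot: [180.0, -0.0, 89.9]
force: [-2.5, 0.7, 5.9]
grip_width: 0.0432
```

step_arm([
  {"ax": 0, "ay": 0, "az": 0, "x": 0, "y": 0, "z": -0.0003, "claw": 52},
  {"ax": 0, "ay": 0, "az": 0, "x": 0, "y": 0, "z": 0, "claw": 62},
  {"ax": 0, "ay": 0, "az": 0, "x": 0, "y": 0, "z": 0, "claw": 75},
  {"ax": 0, "ay": 0, "az": 0, "x": 0, "y": 0, "z": 0, "claw": 75},
  {"ax": 0, "ay": 0, "az": 0, "x": 0, "y": 0, "z": 0.02, "claw": 75},
  {"ax": 0, "ay": 0, "az": 0, "x": 0, "y": 0, "z": 0.06, "claw": 75},
  {"ax": 0, "ay": 0, "az": 0, "x": 0, "y": 0, "z": 0.1, "claw": 75},
  {"ax": 0, "ay": 0, "az": 0, "x": 0, "y": 0, "z": 0.135, "claw": 75},
  {"ax": 0, "ay": 0, "az": 0, "x": 0, "y": 0, "z": 0.156, "claw": 75},
])

```text
time_s: 12.55
tool_pos: [0.6486, -0.0531, 0.2336]
tool_rot: [179.7, 0.0, 89.9]
force: [-0.2, -0.7, 0.1]
grip_width: 0.0651
```

step_arm([
  {"ax": 0, "ay": 0, "az": 0, "x": -0.036, "y": 0.009, "z": 0, "claw": 62},
  {"ax": 0, "ay": 0, "az": 0, "x": -0.072, "y": 0.018, "z": 0, "claw": 62},
  {"ax": 0, "ay": 0, "az": 0, "x": -0.108, "y": 0.028, "z": 0, "claw": 62},
  {"ax": 0, "ay": 0, "az": 0, "x": -0.144, "y": 0.037, "z": 0, "claw": 62},
  {"ax": 0, "ay": 0, "az": 0, "x": -0.18, "y": 0.046, "z": 0, "claw": 62},
  {"ax": 0, "ay": 0, "az": 0, "x": -0.208, "y": 0.054, "z": 0, "claw": 62},
  {"ax": 0, "ay": 0, "az": 0, "x": -0.217, "y": 0.056, "z": -0.02, "claw": 62},
  {"ax": 0, "ay": 0, "az": 0, "x": -0.217, "y": 0.056, "z": -0.06, "claw": 62},
  {"ax": 0, "ay": 0, "az": 0, "x": -0.217, "y": 0.056, "z": -0.1, "claw": 62},
  {"ax": 0, "ay": 0, "az": 0, "x": -0.217, "y": 0.056, "z": -0.13, "claw": 62},
  {"ax": 0, "ay": 0, "az": 0, "x": -0.217, "y": 0.056, "z": -0.13, "claw": 62},
])

```text
time_s: 13.65
tool_pos: [0.427, 0.0027, 0.0966]
tool_rot: [-179.6, 0.1, 89.8]
force: [0.8, -0.5, 0.7]
grip_width: 0.054
```

step_arm([
  {"ax": 0, "ay": 0, "az": 0, "x": 0, "y": 0, "z": -0.025, "claw": 62},
  {"ax": 0, "ay": 0, "az": 0, "x": 0, "y": 0, "z": -0.045, "claw": 62},
  {"ax": 0, "ay": 0, "az": 0, "x": 0, "y": 0, "z": -0.065, "claw": 62},
  {"ax": 0, "ay": 0, "az": 0, "x": 0, "y": 0, "z": -0.078, "claw": 62},
  {"ax": 0, "ay": 0, "az": 0, "x": 0, "y": 0, "z": -0.078, "claw": 55},
  {"ax": 0, "ay": 0, "az": 0, "x": 0, "y": 0, "z": -0.078, "claw": 45},
  {"ax": 0, "ay": 0, "az": 0, "x": 0, "y": 0, "z": -0.078, "claw": 38},
  {"ax": 0, "ay": 0, "az": 0, "x": 0, "y": 0, "z": -0.078, "claw": 25},
  {"ax": 0, "ay": 0, "az": 0, "x": 0, "y": 0, "z": -0.078, "claw": 25},
  {"ax": 0, "ay": 0, "az": 0, "x": 0, "y": 0, "z": -0.078, "claw": 25},
  {"ax": 0, "ay": 0, "az": 0, "x": 0, "y": 0, "z": -0.078, "claw": 25},
])

```text
time_s: 14.75
tool_pos: [0.4312, 0.0034, 0.023]
tool_rot: [179.9, -0.0, 89.9]
force: [-0.7, -0.2, 6.7]
grip_width: 0.0292
```

step_arm([
  {"ax": 0, "ay": 0, "az": 0, "x": 0, "y": 0, "z": 0.02, "claw": 25},
  {"ax": 0, "ay": 0, "az": 0, "x": 0, "y": 0, "z": 0.05, "claw": 25},
  {"ax": 0, "ay": 0, "az": 0, "x": 0.005, "y": 0.01, "z": 0.08, "claw": 25},
  {"ax": 0, "ay": 0, "az": 0, "x": 0.025, "y": 0.03, "z": 0.1, "claw": 25},
  {"ax": 0, "ay": 0, "az": 0, "x": 0.05, "y": 0.05, "z": 0.1, "claw": 25},
  {"ax": 0, "ay": 0, "az": 0, "x": 0.08, "y": 0.07, "z": 0.1, "claw": 25},
  {"ax": 0, "ay": 0, "az": 0, "x": 0.11, "y": 0.085, "z": 0.1, "claw": 25},
  {"ax": 0, "ay": 0, "az": 0, "x": 0.14, "y": 0.1, "z": 0.1, "claw": 25},
  {"ax": 0, "ay": 0, "az": 0, "x": 0.17, "y": 0.11, "z": 0.1, "claw": 25},
  {"ax": 0, "ay": 0, "az": 0, "x": 0.2, "y": 0.12, "z": 0.1, "claw": 25},
  {"ax": 0, "ay": 0, "az": 0, "x": 0.215, "y": 0.123, "z": 0.1, "claw": 25},
  {"ax": 0, "ay": 0, "az": 0, "x": 0.219, "y": 0.124, "z": 0.1, "claw": 25},
])

```text
time_s: 15.95
tool_pos: [0.6505, 0.1277, 0.1213]
tool_rot: [-180.0, 0.1, 89.9]
force: [-0.6, -0.2, -0.9]
grip_width: 0.0293
```

step_arm([
  {"ax": 0, "ay": 0, "az": 0, "x": 0, "y": 0, "z": 0, "claw": 25},
  {"ax": 0, "ay": 0, "az": 0, "x": 0, "y": 0, "z": 0, "claw": 25},
  {"ax": 0, "ay": 0, "az": 0, "x": 0, "y": 0, "z": -0.03, "claw": 25},
  {"ax": 0, "ay": 0, "az": 0, "x": 0, "y": 0, "z": -0.055, "claw": 25},
  {"ax": 0, "ay": 0, "az": 0, "x": 0, "y": 0, "z": -0.075, "claw": 25},
  {"ax": 0, "ay": 0, "az": 0, "x": 0, "y": 0, "z": -0.08, "claw": 25},
  {"ax": 0, "ay": 0, "az": 0, "x": 0, "y": 0, "z": -0.08, "claw": 25},
  {"ax": 0, "ay": 0, "az": 0, "x": 0, "y": 0, "z": -0.08, "claw": 25},
])

```text
time_s: 16.75
tool_pos: [0.6501, 0.1273, 0.0436]
tool_rot: [179.9, -0.0, 89.9]
force: [-0.0, 0.8, 0.5]
grip_width: 0.0296
```

```bash
python3 pic.py scene e 130 150 200 150
```

```text
(no output)
```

View pics/e.png

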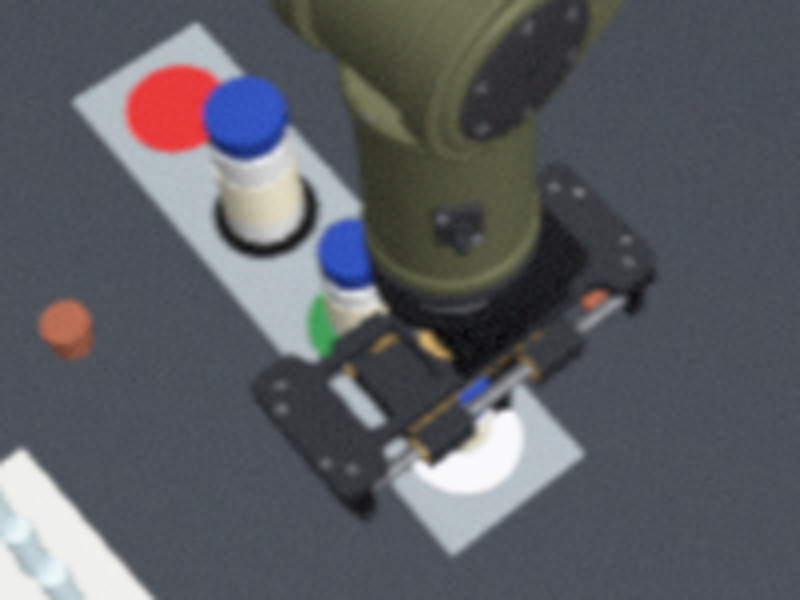

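jar_55 hovers over the white disc, and jar_105 stands centred on black. I lower and release.

step_arm([
  {"ax": 0, "ay": 0, "az": 0, "x": 0, "y": 0, "z": -0.004, "claw": 25},
  {"ax": 0, "ay": 0, "az": 0, "x": 0, "y": 0, "z": -0.008, "claw": 25},
  {"ax": 0, "ay": 0, "az": 0, "x": 0, "y": 0, "z": -0.0103, "claw": 25},
  {"ax": 0, "ay": 0, "az": 0, "x": 0, "y": 0, "z": -0.0103, "claw": 25},
  {"ax": 0, "ay": 0, "az": 0, "x": 0, "y": 0, "z": -0.0103, "claw": 25},
])

```text
time_s: 17.3
tool_pos: [0.6497, 0.1274, 0.0331]
tool_rot: [180.0, -0.0, 89.9]
force: [-2.9, -0.3, 7.4]
grip_width: 0.0293
```

step_arm([
  {"ax": 0, "ay": 0, "az": 0, "x": 0, "y": 0, "z": -0.0003, "claw": 36},
  {"ax": 0, "ay": 0, "az": 0, "x": 0, "y": 0, "z": 0, "claw": 46},
  {"ax": 0, "ay": 0, "az": 0, "x": 0, "y": 0, "z": 0, "claw": 60},
  {"ax": 0, "ay": 0, "az": 0, "x": 0, "y": 0, "z": 0, "claw": 60},
  {"ax": 0, "ay": 0, "az": 0, "x": 0, "y": 0, "z": 0.02, "claw": 60},
  {"ax": 0, "ay": 0, "az": 0, "x": 0, "y": 0, "z": 0.06, "claw": 60},
  {"ax": 0, "ay": 0, "az": 0, "x": 0, "y": 0, "z": 0.1, "claw": 90},
  {"ax": 0, "ay": 0, "az": 0, "x": 0, "y": 0, "z": 0.145, "claw": 90},
  {"ax": 0, "ay": 0, "az": 0, "x": 0, "y": 0, "z": 0.19, "claw": 90},
  {"ax": 0, "ay": 0, "az": 0, "x": 0, "y": 0, "z": 0.23, "claw": 90},
  {"ax": 0, "ay": 0, "az": 0, "x": 0, "y": 0, "z": 0.23, "claw": 90},
])

```text
time_s: 18.4
tool_pos: [0.6526, 0.1274, 0.2692]
tool_rot: [179.3, -0.2, 89.9]
force: [0.9, -0.0, 0.4]
grip_width: 0.0766
```

step_arm([
  {"ax": 0, "ay": 0, "az": 0, "x": -0.017, "y": -0.041, "z": 0, "claw": 90},
  {"ax": 0, "ay": 0, "az": 0, "x": -0.034, "y": -0.082, "z": 0, "claw": 90},
  {"ax": 0, "ay": 0, "az": 0, "x": -0.051, "y": -0.123, "z": 0, "claw": 90},
  {"ax": 0, "ay": 0, "az": 0, "x": -0.068, "y": -0.164, "z": 0, "claw": 90},
  {"ax": 0, "ay": 0, "az": 0, "x": -0.085, "y": -0.205, "z": 0, "claw": 90},
  {"ax": 0, "ay": 0, "az": 0, "x": -0.102, "y": -0.246, "z": 0, "claw": 90},
  {"ax": 0, "ay": 0, "az": 0, "x": -0.119, "y": -0.287, "z": 0, "claw": 90},
  {"ax": 0, "ay": 0, "az": 0, "x": -0.136, "y": -0.328, "z": 0, "claw": 90},
  {"ax": 0, "ay": 0, "az": 0, "x": -0.153, "y": -0.369, "z": 0, "claw": 90},
  {"ax": 0, "ay": 0, "az": 0, "x": -0.165, "y": -0.395, "z": 0, "claw": 90},
  {"ax": 0, "ay": 0, "az": 0, "x": -0.172, "y": -0.41, "z": 0, "claw": 90},
  {"ax": 0, "ay": 0, "az": 0, "x": -0.172, "y": -0.41, "z": 0, "claw": 90},
])

```text
time_s: 19.6
tool_pos: [0.4754, -0.2857, 0.2614]
tool_rot: [-180.0, 0.1, 89.5]
force: [-0.1, -0.3, -0.3]
grip_width: 0.0788
```

step_arm([
  {"ax": 0, "ay": 0, "az": 0, "x": 0, "y": 0, "z": 0, "claw": 90},
  {"ax": 0, "ay": 0, "az": 0, "x": 0, "y": 0, "z": 0, "claw": 90},
  {"ax": 0, "ay": 0, "az": 0, "x": 0, "y": 0, "z": -0.04, "claw": 90},
  {"ax": 0, "ay": 0, "az": 0, "x": 0, "y": 0, "z": -0.08, "claw": 90},
  {"ax": 0, "ay": 0, "az": 0, "x": 0, "y": 0, "z": -0.1, "claw": 90},
  {"ax": 0, "ay": 0, "az": 0, "x": 0, "y": 0, "z": -0.1, "claw": 90},
])

```text
time_s: 20.2
tool_pos: [0.4762, -0.2799, 0.1584]
tool_rot: [-179.7, -0.1, 90.0]
force: [1.1, 0.0, 1.6]
grip_width: 0.0783
```

```bash
python3 pic.py scene f 110 30 200 150; python3 pic.py top f2 300 130 200 150
```

```text
(no output)
```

View pics/f.png

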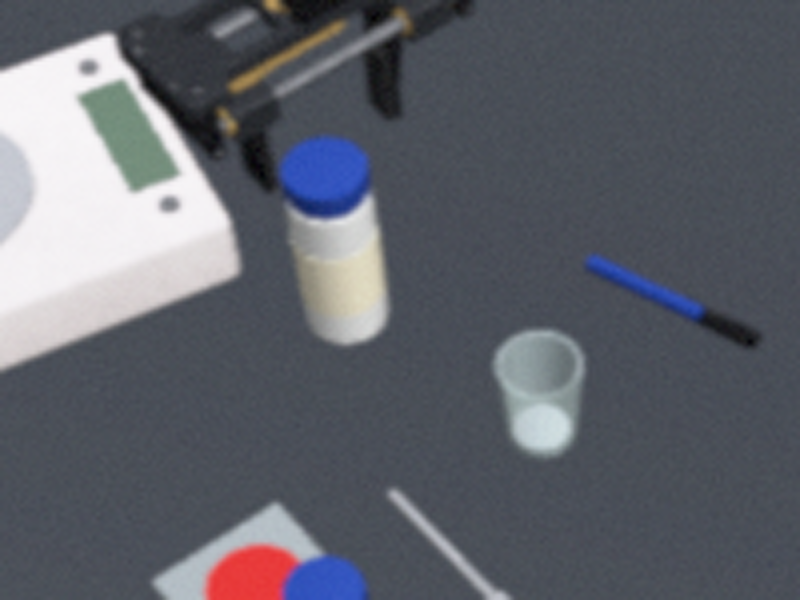

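View pics/f2.png

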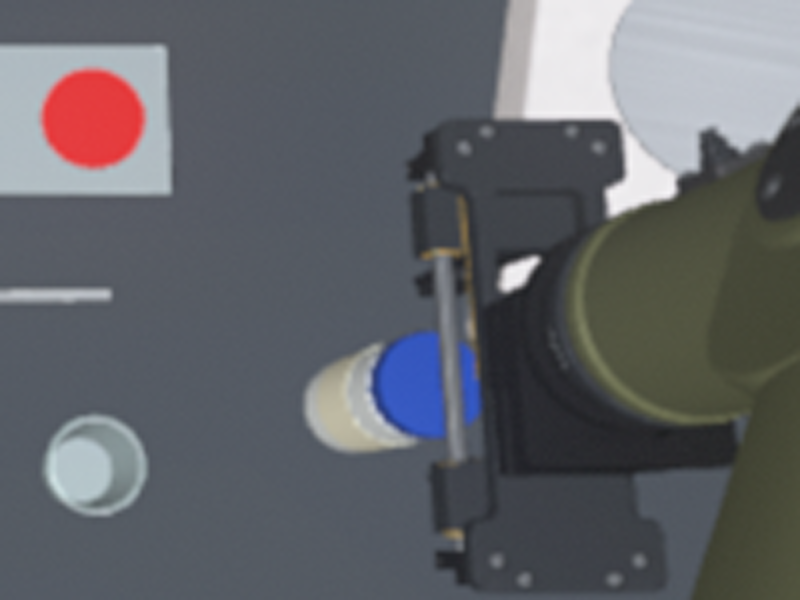

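Fingertips (midpoint ~(323,147) in the scene crop) straddle the cap centre (325,170) as expected for a hover 20 mm above it. The body stays clear of the scale, so I descend and grip.

step_arm([
  {"ax": 0, "ay": 0, "az": 0, "x": 0, "y": 0, "z": -0.02, "claw": 90},
  {"ax": 0, "ay": 0, "az": 0, "x": 0, "y": 0, "z": -0.04, "claw": 90},
  {"ax": 0, "ay": 0, "az": 0, "x": 0, "y": 0, "z": -0.06, "claw": 90},
  {"ax": 0, "ay": 0, "az": 0, "x": 0, "y": 0, "z": -0.077, "claw": 90},
  {"ax": 0, "ay": 0, "az": 0, "x": 0, "y": 0, "z": -0.077, "claw": 80},
  {"ax": 0, "ay": 0, "az": 0, "x": 0, "y": 0, "z": -0.077, "claw": 70},
  {"ax": 0, "ay": 0, "az": 0, "x": 0, "y": 0, "z": -0.077, "claw": 63},
  {"ax": 0, "ay": 0, "az": 0, "x": 0, "y": 0, "z": -0.077, "claw": 50},
  {"ax": 0, "ay": 0, "az": 0, "x": 0, "y": 0, "z": -0.077, "claw": 50},
  {"ax": 0, "ay": 0, "az": 0, "x": 0, "y": 0, "z": -0.077, "claw": 50},
  {"ax": 0, "ay": 0, "az": 0, "x": 0, "y": 0, "z": -0.077, "claw": 50},
])

```text
time_s: 21.4
tool_pos: [0.4781, -0.2832, 0.086]
tool_rot: [179.9, 0.0, 89.9]
force: [-1.8, 0.1, 6.0]
grip_width: 0.0515
```

step_arm([
  {"ax": 0, "ay": 0, "az": 0, "x": 0, "y": 0, "z": 0.02, "claw": 50},
  {"ax": 0, "ay": 0, "az": 0, "x": 0, "y": 0, "z": 0.05, "claw": 50},
  {"ax": 0, "ay": 0, "az": 0, "x": 0.01, "y": 0.005, "z": 0.08, "claw": 50},
  {"ax": 0, "ay": 0, "az": 0, "x": 0.035, "y": 0.02, "z": 0.1, "claw": 50},
  {"ax": 0, "ay": 0, "az": 0, "x": 0.06, "y": 0.04, "z": 0.1, "claw": 50},
  {"ax": 0, "ay": 0, "az": 0, "x": 0.085, "y": 0.06, "z": 0.1, "claw": 50},
  {"ax": 0, "ay": 0, "az": 0, "x": 0.11, "y": 0.08, "z": 0.1, "claw": 50},
  {"ax": 0, "ay": 0, "az": 0, "x": 0.13, "y": 0.1, "z": 0.1, "claw": 50},
  {"ax": 0, "ay": 0, "az": 0, "x": 0.148, "y": 0.118, "z": 0.1, "claw": 50},
  {"ax": 0, "ay": 0, "az": 0, "x": 0.16, "y": 0.132, "z": 0.1, "claw": 50},
  {"ax": 0, "ay": 0, "az": 0, "x": 0.167, "y": 0.139, "z": 0.1, "claw": 50},
  {"ax": 0, "ay": 0, "az": 0, "x": 0.169, "y": 0.14, "z": 0.1, "claw": 50},
])

```text
time_s: 22.6
tool_pos: [0.6467, -0.1416, 0.1841]
tool_rot: [-179.9, -0.0, 90.0]
force: [-0.6, -0.5, -3.9]
grip_width: 0.0516
```

step_arm([
  {"ax": 0, "ay": 0, "az": 0, "x": 0, "y": 0, "z": 0, "claw": 50},
  {"ax": 0, "ay": 0, "az": 0, "x": 0, "y": 0, "z": 0, "claw": 50},
  {"ax": 0, "ay": 0, "az": 0, "x": 0, "y": 0, "z": -0.03, "claw": 50},
  {"ax": 0, "ay": 0, "az": 0, "x": 0, "y": 0, "z": -0.055, "claw": 50},
  {"ax": 0, "ay": 0, "az": 0, "x": 0, "y": 0, "z": -0.075, "claw": 50},
  {"ax": 0, "ay": 0, "az": 0, "x": 0, "y": 0, "z": -0.08, "claw": 50},
  {"ax": 0, "ay": 0, "az": 0, "x": 0, "y": 0, "z": -0.08, "claw": 50},
  {"ax": 0, "ay": 0, "az": 0, "x": 0, "y": 0, "z": -0.08, "claw": 50},
])

```text
time_s: 23.4
tool_pos: [0.6471, -0.1436, 0.1063]
tool_rot: [179.9, 0.0, 89.8]
force: [0.2, -0.3, -3.9]
grip_width: 0.0514
```

```bash
python3 pic.py scene g 110 90 200 150
```

```text
(no output)
```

View pics/g.png

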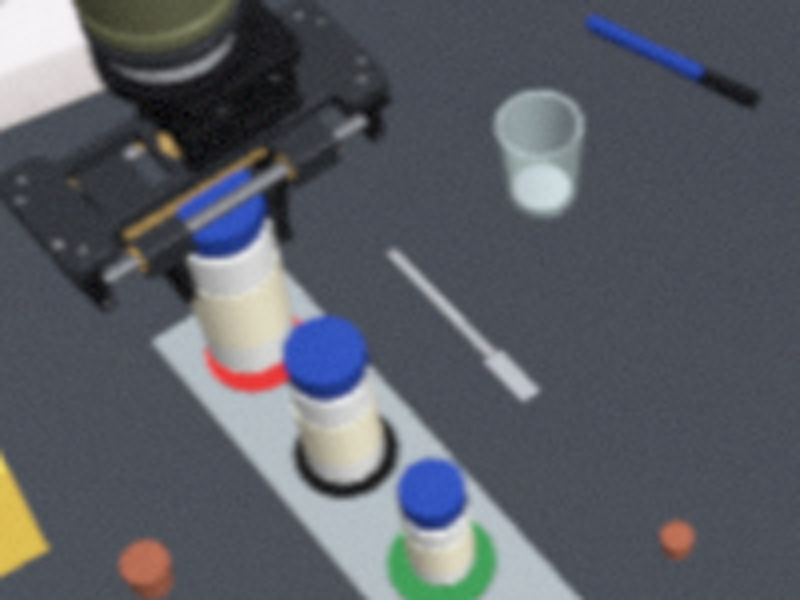

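jar_130 hovers over red about 10 mm up (250,345 in the crop), and the beaker is unmoved. I lower and release.

step_arm([
  {"ax": 0, "ay": 0, "az": 0, "x": 0, "y": 0, "z": -0.004, "claw": 50},
  {"ax": 0, "ay": 0, "az": 0, "x": 0, "y": 0, "z": -0.008, "claw": 50},
  {"ax": 0, "ay": 0, "az": 0, "x": 0, "y": 0, "z": -0.0102, "claw": 50},
  {"ax": 0, "ay": 0, "az": 0, "x": 0, "y": 0, "z": -0.0102, "claw": 50},
  {"ax": 0, "ay": 0, "az": 0, "x": 0, "y": 0, "z": -0.0102, "claw": 50},
])

```text
time_s: 23.95
tool_pos: [0.6466, -0.1428, 0.096]
tool_rot: [180.0, -0.0, 89.9]
force: [-2.7, 0.7, 6.0]
grip_width: 0.0517
```

step_arm([
  {"ax": 0, "ay": 0, "az": 0, "x": 0, "y": 0, "z": -0.0002, "claw": 61},
  {"ax": 0, "ay": 0, "az": 0, "x": 0, "y": 0, "z": 0, "claw": 71},
  {"ax": 0, "ay": 0, "az": 0, "x": 0, "y": 0, "z": 0, "claw": 85},
  {"ax": 0, "ay": 0, "az": 0, "x": 0, "y": 0, "z": 0, "claw": 85},
  {"ax": 0, "ay": 0, "az": 0, "x": 0, "y": 0, "z": 0.02, "claw": 85},
  {"ax": 0, "ay": 0, "az": 0, "x": 0, "y": 0, "z": 0.06, "claw": 85},
  {"ax": 0, "ay": 0, "az": 0, "x": 0, "y": 0, "z": 0.1, "claw": 85},
  {"ax": 0, "ay": 0, "az": 0, "x": 0, "y": 0, "z": 0.14, "claw": 85},
  {"ax": 0, "ay": 0, "az": 0, "x": 0, "y": 0, "z": 0.16, "claw": 85},
])

```text
time_s: 24.85
tool_pos: [0.6479, -0.1434, 0.2589]
tool_rot: [179.7, 0.1, 89.9]
force: [-0.8, -0.6, 0.6]
grip_width: 0.0741
```

step_arm([
  {"ax": 0, "ay": 0, "az": 0, "x": -0.03, "y": -0.03, "z": 0, "claw": 85},
  {"ax": 0, "ay": 0, "az": 0, "x": -0.06, "y": -0.06, "z": 0, "claw": 85},
  {"ax": 0, "ay": 0, "az": 0, "x": -0.09, "y": -0.095, "z": 0, "claw": 85},
  {"ax": 0, "ay": 0, "az": 0, "x": -0.12, "y": -0.13, "z": 0, "claw": 85},
  {"ax": 0, "ay": 0, "az": 0, "x": -0.14, "y": -0.165, "z": 0, "claw": 85},
  {"ax": 0, "ay": 0, "az": 0, "x": -0.16, "y": -0.195, "z": 0, "claw": 85},
  {"ax": 0, "ay": 0, "az": 0, "x": -0.16, "y": -0.2, "z": 0, "claw": 85},
  {"ax": 0, "ay": 0, "az": 0, "x": -0.16, "y": -0.2, "z": 0, "claw": 85},
])

```text
time_s: 25.65
tool_pos: [0.4857, -0.3443, 0.2548]
tool_rot: [180.0, 0.0, 89.7]
force: [-0.3, -0.5, 0.5]
grip_width: 0.0736
```

```bash
python3 - <<'E'
from m import *
run({n:cv2.cvtColor(vision.read_camera(n),cv2.COLOR_RGB2BGR) for n in("top","scene")})
E
python3 pic.py scene i 110 90 200 150;python3 pic.py top i2 180 120 200 150
```

```text
top white [208.6 160.9] 308 [0.6423 0.1232]
top cap [ 60.8 124.1] 321 {130: [0.6912, 0.4164], 105: [0.7008, 0.4304], 80: [0.7105, 0.4444], 55: [0.7201, 0.4585]}
top cap [ 17.8 130.9] 324 {130: [0.6775, 0.5061], 105: [0.6867, 0.5231], 80: [0.6958, 0.5402], 55: [0.705, 0.5572]}
top cap [332.3 141.5] 491 {130: [0.6476, -0.1453], 105: [0.6558, -0.1499], 80: [0.664, -0.1546], 55: [0.6721, -0.1592]}
top cap [286.4 145.3] 317 {130: [0.6406, -0.0524], 105: [0.6486, -0.0539], 80: [0.6565, -0.0555], 55: [0.6645, -0.057]}
top cap [244.6 149.8] 184 {130: [0.6319, 0.0325], 105: [0.6395, 0.0338], 80: [0.6472, 0.0351], 55: [0.6548, 0.0363]}
top cap [204.4 152.3] 112 {130: [0.6275, 0.1143], 105: [0.635, 0.1183], 80: [0.6425, 0.1223], 55: [0.65, 0.1263]}
top cap [341.4 303.1] 137 {130: [0.3312, -0.1503], 105: [0.3288, -0.1551], 80: [0.3265, -0.1599], 55: [0.3241, -0.1647]}
scene white [246.1 262.2] 444 [0.6535 0.1331]
scene cap [164.5 143.2] 368 {130: [0.6439, -0.1491], 105: [0.6364, -0.1674], 80: [0.6289, -0.1856], 55: [0.6214, -0.2039]}
scene cap [190.9 177.6] 265 {130: [0.6522, -0.0416], 105: [0.6449, -0.0567], 80: [0.6376, -0.0718], 55: [0.6304, -0.0869]}
scene cap [217.6 212. ] 185 {130: [0.6594, 0.0571], 105: [0.6524, 0.0449], 80: [0.6454, 0.0327], 55: [0.6383, 0.0205]}
scene cap [244.8 248.7] 124 {130: [0.6684, 0.1524], 105: [0.6617, 0.143], 80: [0.6549, 0.1336], 55: [0.6481, 0.1242]}
scene cap [335.7 369.2] 601 {130: [0.6911, 0.4166], 105: [0.685, 0.4149], 80: [0.6788, 0.4133], 55: [0.6727, 0.4116]}
```

View pics/i.png

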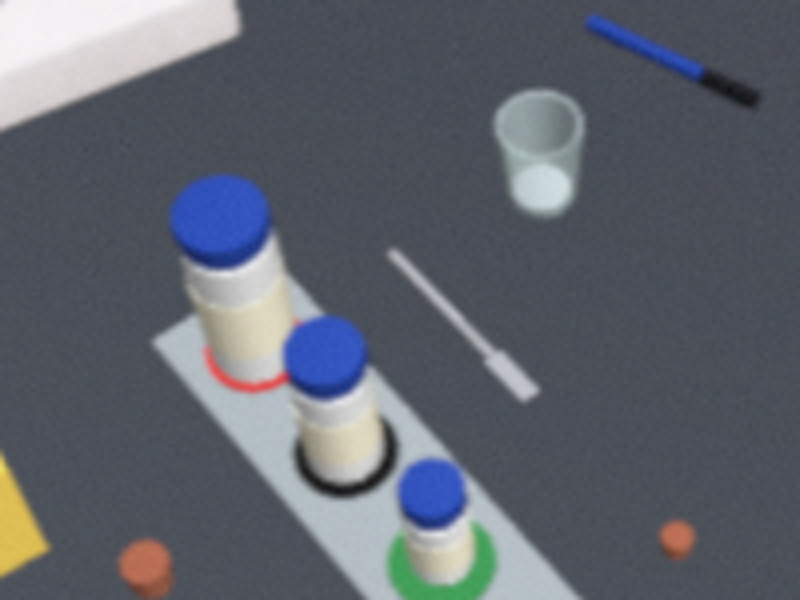

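View pics/i2.png

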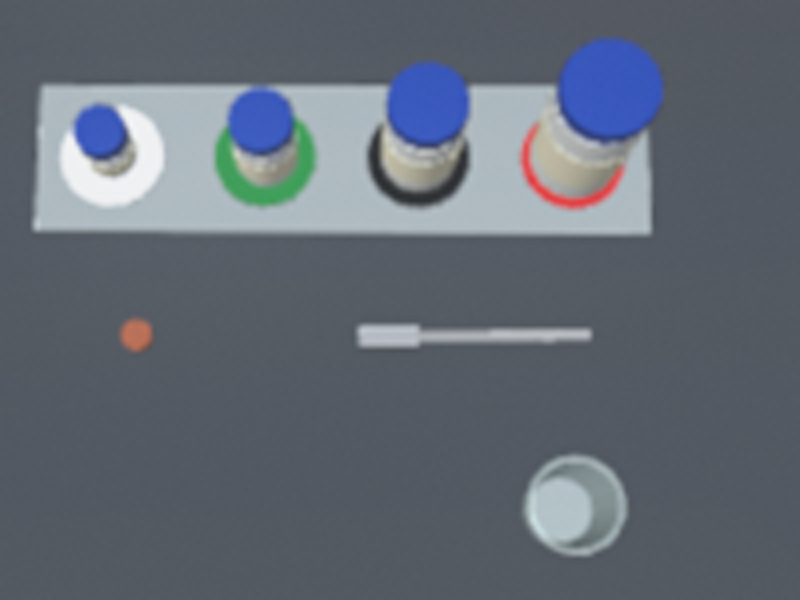

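All four jars stand upright and centred in the right order, the beaker hasn't moved, and the gripper is clear. Handing in.

Run:
```python
from cell import workorder
print(workorder.sign_off())
```

```text
the job is handed in; nothing more can be done
None
```

The four jars now stand in height order on the strip: jar_130 on red, jar_105 on black, jar_80 on green and jar_55 on white. I handed the job in at about 26 s; the hand-in reports no verdict.

- **Jar positions:** in the last pictures from both cameras, all four jars were upright and within about 3 mm of their mark centres (limit 12 mm). The gripper was clear of everything.
- **Beaker:** it appears at the same pixels as at the start, to within about 0.3 px.
- **Disagreements:** the two cameras differed by a steady 2–3 mm, within their stated calibration, so I used their mean. My automatic colour check found only the white disc in the final pictures, shifted because its jar covers part of it, so I compared against the mark positions measured at the start.
- **Refused calls:** my first two move calls were refused because I had left out some fields. The arm did not move.

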